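# Change over the filtration station on a vacuum manifold

### The job

On the vacuum filtration manifold the sample at the station with the yellow valve lever has run through: push the yellow lever round with a fingertip until its valve is fully shut, and only then push the blue lever round until its valve is fully open, so that the next sample starts with the full vacuum. Only push the levers, never pinch them between the fingers; leave the red valve shut, and leave the two filter cups, the bottle and the stack of dishes standing where they are.

Things in the scene. Friction and masses are not known exactly. Their poses are not given: they have to be found in the camera images.
- header: fixed stainless header tube, 34 mm in diameter, 470 mm long along its y, axis 75 mm above the bench (top at 92 mm), with a down-pipe at -y and a small gauge (top at 99 mm, to y = 281 mm) at +y. Origin: on the bench under the tube's middle. x points towards the filter cups, away from the robot. Three stations stand along it at y = -160, 0, 160 mm; which colour stands at which place varies
- yellow_stem (a point): on the vertical turning axis of the ball valve with the yellow lever, at the height of the sleeve's middle, 126 mm above the bench; 66 mm from the header's axis along header x (so is every stem). Axes as the header's; the pipe through each valve runs along x, from the header to the cup
- yellow_tip (a point): middle of the yellow lever's free end, 98 mm from the stem axis. The lever is a steel strip cranked up to a moulded sleeve that reaches from 36 to 98 mm from the axis, 18 mm wide, 9 mm thick, middle 126 mm and underside 121.5 mm above the bench. Under the sleeve all is free down to the pipes, whose tops are 93 mm above the bench. The rules call its two long halves yellow_lever_c0 and _c1
- yellow_lever (a joint): yellow lever's angle, rad, counter-clockwise from above. 0 = fully shut: square across the pipe, pointing along header +y. 1.571 = fully open: in line with the pipe, pointing along header -x, over the header tube and away from the cup. A rigid stop at either end. Takes about 0.25 N m (3 to 4 N near the tip), stays where it is left. Starts at 1.2 to 1.57
- blue_stem (a point): the same point on the stem of the valve with the blue lever
- blue_tip (a point): middle of the free end of the blue lever, which is like the yellow one
- blue_lever (a joint): angle of the blue lever, rad, measured in the same way (0 fully shut, 1.571 fully open); it starts shut
- red_stem (a point): the same point on the stem of the valve with the red lever (this station carries no cup)
- red_lever (a joint): angle of the red lever, rad, measured in the same way; it starts shut and is to stay so
- yellow_cup: loose stainless filter cup in the seat of the yellow station, 110 mm from that stem along header +x: 59 mm in diameter at the foot, 74 mm above, 85 mm tall. Origin: centre of its underside, 120 mm above the bench; rim at 205 mm
- blue_cup: the like cup on the blue station
- media_bottle: loose glass bottle with a blue cap, 56 mm in diameter, 105 mm tall, standing on the bench left of the manifold. Origin: centre of its underside
- dishes: loose stack of four clear Petri dishes, 92 mm in diameter, 62 mm tall in all, standing on the bench right of the manifold. Origin: centre of its underside

How it is judged (in metres and radians):
On the way, in this order (a step that is already met when the one before it is completed fails the run):
1. the yellow valve is pushed fully shut while the blue one is still shut (value of joint yellow_lever below 0.1 rad and value of joint blue_lever below 0.15 rad), for 0.2 s.
2. then the blue valve is pushed fully open (value of joint blue_lever above 1.47 rad), for 0.2 s.
At the end, for the whole second after the job is handed in: The yellow lever is within 0.1 rad of its shut stop, the blue lever within 0.1 rad of its open stop, the red lever within 0.1 rad of shut; both cups stand upright in their seats, and the bottle and the dishes stand upright within 20 mm of where they were (value of joint each of yellow_lever, red_lever below 0.1 rad and value of joint blue_lever above 1.47 rad and horizontal distance between yellow_cup and yellow_stem below 0.115 m and horizontal distance between blue_cup and blue_stem below 0.115 m and angle between each of yellow_cup, blue_cup, media_bottle, dishes's own z axis and vertical below 0.1 rad and distance of each of media_bottle, dishes from where it was at the start of the episode below 0.02 m); the robot touches nothing.
It fails at once if the blue valve is opened while the yellow one is not yet shut (value of joint blue_lever above 0.3 rad and value of joint yellow_lever above 0.15 rad).
It fails at once if the red valve is opened (value of joint red_lever above 0.15 rad).
It fails at once if a lever is pinched between the fingers ((contact force between the fingers and yellow_lever_c0 above 2 N and contact force between the fingers and yellow_lever_c1 above 2 N) or (contact force between the fingers and blue_lever_c0 above 2 N and contact force between the fingers and blue_lever_c1 above 2 N)).
It fails at once if a filter cup is lifted, tipped or knocked out of its seat (distance of any of yellow_cup, blue_cup from where it was at the start of the episode above 0.01 m or angle between any of yellow_cup, blue_cup's own z axis and vertical above 0.2 rad).
It fails at once if the bottle or the stack of dishes is lifted, tipped or shoved away (distance of any of media_bottle, dishes from where it was at the start of the episode above 0.02 m or angle between any of media_bottle, dishes's own z axis and vertical above 0.2 rad).
It also fails if it takes over 54 s, if anything falls off the work surface, if the arm or the gripper's body presses on something with over 40 N, if the wrist force passes 120 N, or if a joint passes its speed limit or range.

### The arm

A 7-joint arm with a two-finger parallel gripper is mounted at the origin on the work surface. World frame = base frame: x ahead of the robot, y to its left, z up, the work surface at z = 0. Lengths are in mm, angles in rad, forces in N, time in s.
With the tool pointing down it reaches from about 400 to 875 mm from the base axis. Payload 4.4 kg.
Tool frame: the origin (TCP) lies at the very end of the fingers, on their centre line; the grasp point (between the pads) lies 19 mm behind it; z points along the fingers, y is the line along which they close (so a half turn about z gives the same grasp; the last joint's range is limited). The gripper opens to 85 mm and grips with 20 to 120 N. Pads are 22 mm wide; open, the fingers measure 114 mm over their backs; the gripper's body (76 mm by 85 mm) begins 54 mm behind the grasp point. The pads swing forward as they close: fully open they stand 13 mm farther back than shut.
Start: joints at [1.125, 0.628, 0.038, 1.517, -0.027, 0.996, -0.02], TCP at [241.006, -603.684, 231.313] pointing down, gripper open.
Joint ranges: [-3.06, 3.06], [-0.37, 2.12], [-1.25, 1.32], [0.18, 2.47], [-1.1, 4.24], [0.23, 1.98], [-2.94, 2.94]. Speed limits (rad/s): [2.57, 2.57, 3.14, 3.14, 3.14, 3.14, 3.14].

### API

Orientations are given as [roll, pitch, yaw] about the fixed x, y, z axes, in that order (R = Rz(yaw) Ry(pitch) Rx(roll)).
In Python, from cell import status, get_image, ctrl, models gives the robot as it stands.
- The arm moves only by the shell command python3 -m handwheel 'ROWS' [OPENING]. ROWS is JSON, a list of rows, each an object with "delta_pos": the shift along the world's x, y, z in cm, a list of three; "yaw": the turn about the world's z in rad. A call has 1 to 10 rows; each row shifts and turns the commanded pose from where the row before left it; what a row does not reach is not made up. A row lasts 1/12 s, in which the tool goes at most 41.7 mm and 7.16 degrees, less where a joint would pass 70% of its speed; a pose out of reach is approached as far as the arm can. A call is refused whole if a number of a shift passes 4.17 or a number of a turn 0.125, either way. A call with a gripper value outside its range is refused whole. OPENING is the opening, from -1 (shut) to 1 (fully open), set as the call begins (- or left out, the last holds). The fingers move at their own pace and stop on an object; the grip force is fixed at half the most. Time passes only in rows, so rows that do not move let the fingers close. It gives the time, the measured TCP pose, the force, the opening and the grip force at its end, in the units of the state.
- status.read_state(): the state, without advancing time (a new reading comes with each control period).
- get_image(name): name is "scene" or "top" or "wrist"; returns a dict with "color" (480x640x3 uint8, red, green, blue), "z_map" (480x640 float32, mm along the optical axis (not along the pixel's ray), 0 where there is no reading), "fx", "fy", "cx", "cy" (pixels), "position" and "rotation" of the camera in the world; the wrist camera has in their place "hand_eye" (4x4, takes a point from camera to tool coordinates, whose origin is the TCP and whose axes are the flange's). Camera axes: x right, y up, looking along -z (the intrinsics and any distortion apply to the point x, -y, -z); pixel columns grow to the right and rows downward; lengths in mm; the calibration is good to about 2 mm. A picture is of the moment at which its call begins: read the wrist's pose just before it.
- ctrl.finish_job(): hands the job in; it is judged then, once.
Trained networks look in a picture, given as the dict that the camera call returned (one of the last four; its "shot" number tells which), for a name from the list of things; names that differ only in an ending like _2 or _b are one class to them, and where a whole thing is asked for, a point or a joint stands for the part that bears it (a point fixed in the world has none). Each returns a list of dicts, best first, with "score" (0 to 1); they miss things now and then, are a little off and sometimes report something else, mostly with a low value. They report only what shows in the picture. A call takes as long as a camera call.
- models.boxes_of(picture, name): "rect" ([left, top, right, bottom] in pixels, round what is visible of it).
The state is a dict: "clock": time; "qpos": joint angles; "qd": joint speeds; "tau": joint torques, N m; "eef_pos": TCP position; "tool_rot": TCP orientation; "force": force on the tool from outside, world axes, zero at the start; "torque": the same for the moment, N m; "width": finger opening in mm; "gripper_force": force on a finger pad.
Only numpy, scipy, OpenCV 4.12 (cv2) and the standard library are available. Lean on these libraries where they do the work, as an engineer would, in place of code of your own. Each camera call takes 0.05 s, during which the arm holds its last target. There are 200 camera calls.

## Working session

There is one attempt and no reset: what is moved stays moved. The work goes in short steps, Python scripts to look and compute and a shell command to move; the robot and the scene stay as the last step left them, time stands still between calls to the robot, and variables do not carry over. Pictures are saved under pics/ and viewed, at most 10 in all, crops included, and the job is handed in when it is done.

```bash
mkdir -p pics
cat > h.py <<'E'
import numpy as np,cv2
from cell import status,get_image,ctrl,models
def world(im,u,v,z=None):
    "pixel -> world by depth (z_map)"
    d=im['z_map'][int(v),int(u)]
    p=np.array([(u-im['cx'])/im['fx']*d,-(v-im['cy'])/im['fy']*d,-d])
    return np.array(im['rotation'])@p+np.array(im['position'])
def cloud(im):
    v,u=np.mgrid[:480,:640]; d=im['z_map']
    p=np.stack([(u-im['cx'])/im['fx']*d,-(v-im['cy'])/im['fy']*d,-d],-1)
    P=p@np.array(im['rotation']).T+np.array(im['position']); P[d==0]=np.nan
    return P
E
python3 - <<'E'
from h import *
for n in ('scene','top'):
    im=get_image(n); cv2.imwrite(f'pics/{n}1.png',im['color'][...,::-1])
    P=cloud(im); print(n,im['position'],{k:v for k,v in im.items() if k not in('color','z_map','position')})
    for k in ['header','yellow_tip','blue_tip','red_stem','yellow_lever','blue_lever','red_lever','yellow_cup','blue_cup','media_bottle','dishes']:
        r=models.boxes_of(im,k)[:2]
        for b in r:
            x=b['rect'];print(k,round(b['score'],2),np.round(x), np.round(world(im,(x[0]+x[2])/2,(x[1]+x[3])/2)))
    hsv=cv2.cvtColor(im['color'],cv2.COLOR_RGB2HSV)
    zz=P[...,2]
    for c,(lo,hi) in dict(yellow=(20,34),blue=(100,125),red=(0,6)).items():
        m=(hsv[...,0]>=lo)&(hsv[...,0]<=hi)&(hsv[...,1]>130)&(hsv[...,2]>60)&(zz>110)&(zz<140)
        if m.sum()>10:
            q=P[m]; mean=np.median(q,0); w=cv2.minAreaRect(q[:,:2].astype(np.float32)); print(c,m.sum(),np.round(mean),w)
print(status.read_state())
E
```

```text
Traceback (most recent call last):
  File "h.py", line 11, in cloud
    P=p@np.array(im['rotation']).T+np.array(im['position']); P[d==0]=np.nan
      ~~~~~~~~~~~~~~~~~~~~~~~~~~~~^~~~~~~~~~~~~~~~~~~~~~~~~
ValueError: operands could not be broadcast together with shapes (480,640) (3,)
```

```bash
sed -i "s/np.array(im\['rotation'\])/rot(im)/; 2a from scipy.spatial.transform import Rotation as Ro\ndef rot(im):\n    r=np.array(im['rotation']); return r if r.shape==(3,3) else Ro.from_euler('xyz',r).as_matrix()" h.py
python3 - <<'E'
from h import *
for n in ('scene','top'):
    im=get_image(n); cv2.imwrite(f'pics/{n}1.png',im['color'][...,::-1])
    P=cloud(im); print(n,im['position'],{k:v for k,v in im.items() if k not in('color','z_map','position')})
    for k in ['header','yellow_tip','blue_tip','red_stem','yellow_lever','blue_lever','red_lever','yellow_cup','blue_cup','media_bottle','dishes']:
        r=models.boxes_of(im,k)[:2]
        for b in r:
            x=b['rect'];print(k,round(b['score'],2),np.round(x), np.round(world(im,(x[0]+x[2])/2,(x[1]+x[3])/2)))
    hsv=cv2.cvtColor(im['color'],cv2.COLOR_RGB2HSV)
    zz=P[...,2]
    for c,(lo,hi) in dict(yellow=(20,34),blue=(100,125),red=(0,6)).items():
        m=(hsv[...,0]>=lo)&(hsv[...,0]<=hi)&(hsv[...,1]>130)&(hsv[...,2]>60)&(zz>110)&(zz<140)
        if m.sum()>10:
            q=P[m]; mean=np.median(q,0); w=cv2.minAreaRect(q[:,:2].astype(np.float32)); print(c,m.sum(),np.round(mean),w)
print(status.read_state())
E
```

```text
scene [1451.88702837 -321.3694725  1196.65424108] {'fx': 605.1799821344334, 'fy': 605.1799821344334, 'cx': 319.9898183938894, 'cy': 239.371080513655, 'rotation': array([0.69293412, 0.01462068, 1.1725952 ]), 'shot': 2}
header 0.68 [453. 184. 480. 223.] [620. 413.  67.]
header 0.64 [206. 188. 423. 283.] [511.  39.  -1.]
yellow_tip 0.52 [317. 201. 331. 241.] [576.  39. 123.]
blue_tip 0.6 [388. 202. 426. 223.] [635. 229. 129.]
red_stem 0.28 [205. 191. 422. 285.] [517.  34.  -1.]
yellow_lever 0.7 [316. 204. 330. 244.] [580.  36. 119.]
blue_lever 0.72 [385. 204. 428. 225.] [697. 187. 205.]
blue_lever 0.7 [315. 202. 328. 244.] [579.  33. 122.]
yellow_cup 0.94 [326. 235. 362. 277.] [701.  36. 137.]
blue_cup 0.88 [393. 212. 432. 262.] [712. 202. 135.]
media_bottle 0.56 [451. 185. 479. 221.] [618. 411.  70.]
dishes 0.75 [151. 276. 196. 324.] [ 612. -343.   65.]
yellow 120 [552.  43. 131.] ((550.3518676757812, 43.68003463745117), (15.500848770141602, 61.547122955322266), 76.50223541259766)
blue 120 [625. 254. 131.] ((696.1646728515625, -104.8255615234375), (30.05515480041504, 1083.2552490234375
[... 1495 characters left out ...]
25, 'qpos': array([ 1.12525183,  0.62841161,  0.03847798,  1.51740777, -0.02697603,
        0.99627768, -0.02000384]), 'qd': array([ 1.46641559e-04,  6.48722657e-05,  3.25096373e-04, -6.70399181e-04,
       -2.11928226e-04,  7.31977439e-05, -3.37903029e-04]), 'tau': array([-1.54883191e-04, -5.63273335e+01,  1.22547526e+00, -1.93776137e+01,
        1.07854052e-02,  1.69674462e-03,  1.53697130e-05]), 'eef_pos': array([ 240.98046799, -603.6960732 ,  231.30300336]), 'tool_rot': array([ 3.14157994e+00, -2.87467271e-05,  3.79746312e-01]), 'force': array([0.33047742, 0.41441721, 0.08511684]), 'torque': array([ 0.00264618,  0.0730542 , -0.02415416]), 'gripper_force': 0.0, 'width': 85.39026006469551}
```

View pics/top1.png

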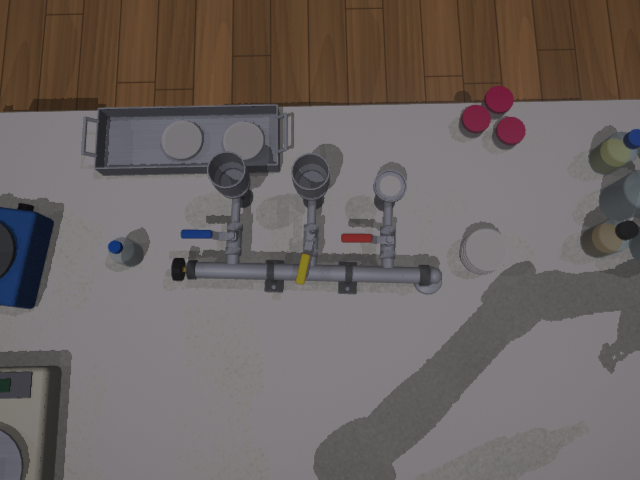

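View pics/scene1.png

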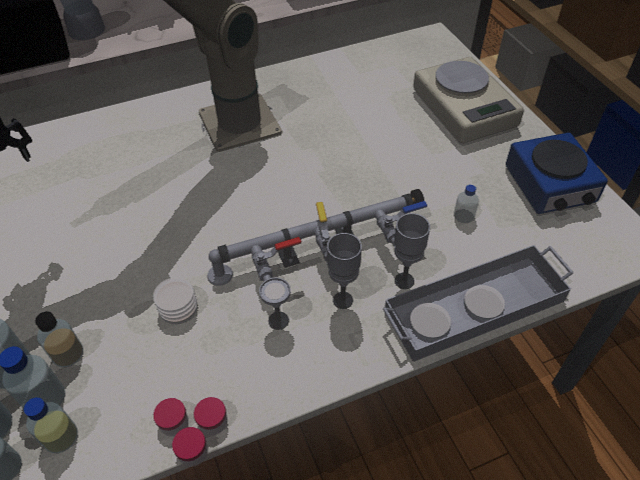

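Top view: blue lever at (197,234) and red at (357,238), both square across their pipes, so shut. Yellow is at (303,268), almost open and pointing towards the robot, at the middle station. The scene view agrees. From sleeve centres in both views:

| Item | Value |
|---|---|
| Header yaw | about -0.047 |
| Yellow stem | about (612, 27) |
| Blue stem | about (620, 186) |
| Red stem | about (605, -132) |
| Yellow angle | about 1.36 |
| Sleeve top | about 131 |

Next I shut the fingers and go over to the -y side of the yellow lever.

```bash
R='x'; python3 -m handwheel '[{"delta_pos":[1.45,3.0,0],"yaw":-0.02},{"delta_pos":[1.45,3.0,0],"yaw":-0.02},{"delta_pos":[1.45,3.0,0],"yaw":-0.02},{"delta_pos":[1.45,3.0,0],"yaw":-0.02},{"delta_pos":[1.45,3.0,0],"yaw":-0.02},{"delta_pos":[1.45,3.0,0],"yaw":-0.02},{"delta_pos":[1.45,3.0,0],"yaw":-0.02},{"delta_pos":[1.45,3.0,0],"yaw":-0.02},{"delta_pos":[1.45,3.0,0],"yaw":-0.02},{"delta_pos":[1.45,3.0,0],"yaw":-0.02}]' -1
python3 -m handwheel '[{"delta_pos":[1.45,3.0,0],"yaw":-0.02},{"delta_pos":[1.45,3.0,0],"yaw":-0.02},{"delta_pos":[1.45,3.0,0],"yaw":-0.02},{"delta_pos":[1.45,3.0,0],"yaw":-0.02},{"delta_pos":[1.45,3.0,0],"yaw":-0.02},{"delta_pos":[1.45,3.0,0],"yaw":-0.02},{"delta_pos":[1.45,3.0,0],"yaw":-0.02},{"delta_pos":[1.45,3.0,0],"yaw":-0.02},{"delta_pos":[1.45,3.0,0],"yaw":-0.02},{"delta_pos":[0,0,0]}]'
```

```text
clock: 2.08
eef_pos: [386.6, -302.3, 231.6]
tool_rot: [3.141, -0.001, 0.179]
force: [0.3, 0.1, -0.6]
width: -0.4
gripper_force: 0.0schema error: expected keys delta_pos, yaw
```

```bash
python3 -m handwheel '[{"delta_pos":[1.45,3.0,0],"yaw":-0.02},{"delta_pos":[1.45,3.0,0],"yaw":-0.02},{"delta_pos":[1.45,3.0,0],"yaw":-0.02},{"delta_pos":[1.45,3.0,0],"yaw":-0.02},{"delta_pos":[1.45,3.0,0],"yaw":-0.03},{"delta_pos":[1.45,3.0,0],"yaw":-0.03},{"delta_pos":[1.45,3.0,0],"yaw":-0.03},{"delta_pos":[1.45,3.0,0],"yaw":-0.03},{"delta_pos":[1.45,3.0,0],"yaw":-0.03},{"delta_pos":[1.45,3.0,0],"yaw":0}]'
cat >> h.py <<'E'
def sleeves(n):
    s=status.read_state(); im=get_image(n)
    if n=='wrist':
        T=np.eye(4); T[:3,:3]=Ro.from_euler('xyz',s['tool_rot']).as_matrix(); T[:3,3]=s['eef_pos']
        T=T@np.array(im['hand_eye']); im['rotation']=T[:3,:3]; im['position']=T[:3,3]
    P=cloud(im); hsv=cv2.cvtColor(im['color'],cv2.COLOR_RGB2HSV); z=P[...,2]; out={}
    for c,(lo,hi) in dict(yellow=(20,34),blue=(100,125),red=(0,6)).items():
        m=(hsv[...,0]>=lo)&(hsv[...,0]<=hi)&(hsv[...,1]>130)&(hsv[...,2]>50)&(z>115)&(z<140)&(P[...,0]<660)&(P[...,0]>450)&(abs(P[...,1]-80)<240)
        if m.sum()>30:
            q=P[m]; w=cv2.minAreaRect(q[:,:2].astype(np.float32)); c0=np.array(w[0]); pts=cv2.boxPoints(w)
            e=[pts[1]-pts[0],pts[2]-pts[1]]; e=max(e,key=np.linalg.norm)
            print(n,c,m.sum(),'centre',np.round(c0,1),'ztop',np.round(np.median(q[:,2]),1),'size',np.round(w[1],1),'dir deg',np.round(np.degrees(np.arctan2(e[1],e[0]))%180,1))
    return im
E
python3 - <<'E'
from h import *
sleeves('top'); im=sleeves('wrist'); cv2.imwrite('pics/w1.png',im['color'][...,::-1])
E
```

```text
clock: 2.92
eef_pos: [531.6, -2.0, 231.5]
tool_rot: [3.142, -0.001, -0.051]
force: [-0.6, -1.0, 0.5]
width: -0.4
gripper_force: 0.0
top blue 238 centre [621.7 253.2] ztop 130.1 size [59.8 16.4] dir deg 88.6
top red 63 centre [606.5 -86.6] ztop 130.5 size [16.1 15.1] dir deg 89.1
wrist yellow 1822 centre [548.5  43. ] ztop 128.6 size [17.8 60.7] dir deg 167.5
wrist blue 281 centre [620.1 226.5] ztop 126.7 size [ 8.7 18. ] dir deg 158.3
wrist red 2242 centre [607.6 -64.4] ztop 128.6 size [60.7 17.4] dir deg 87.6
```

View pics/w1.png

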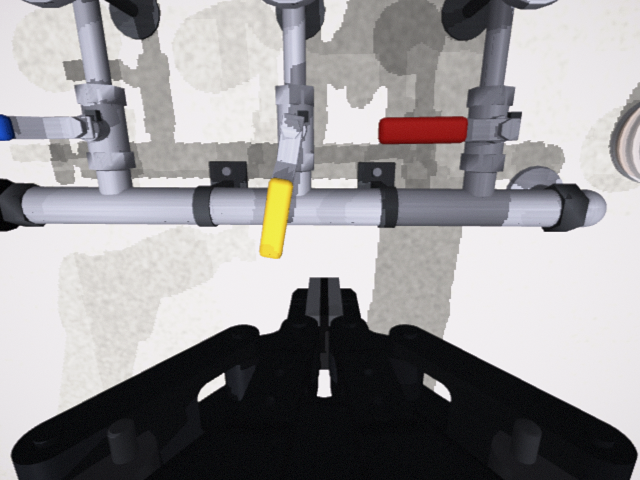

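The wrist view shows the yellow lever at (275,218), clear of the fingertips at (323,290). Its position agrees with the top view. Next I go down on its -y side and start the push.

```bash
python3 -m handwheel '[{"delta_pos":[0,0,-3],"yaw":0},{"delta_pos":[0,0,-3],"yaw":0},{"delta_pos":[0,0,-3],"yaw":0},{"delta_pos":[0,0,-3],"yaw":0},{"delta_pos":[0,0,0],"yaw":0},{"delta_pos":[0.3,1,0],"yaw":0},{"delta_pos":[0.2,1,0],"yaw":0},{"delta_pos":[0.1,1,0],"yaw":0},{"delta_pos":[0.2,1,0],"yaw":0},{"delta_pos":[0,0,0],"yaw":0}]'
python3 -m handwheel '[{"delta_pos":[0.2,1,0],"yaw":0},{"delta_pos":[0.3,1,0],"yaw":0},{"delta_pos":[0.4,1,0],"yaw":0},{"delta_pos":[0.5,0.9,0],"yaw":0},{"delta_pos":[0,0,0],"yaw":0}]'
python3 - <<'E'
from h import *
sleeves('top'); sleeves('wrist')
E
```

```text
clock: 3.85
eef_pos: [541.1, 38.3, 113.2]
tool_rot: [-3.141, -0.005, -0.048]
force: [1.0, -1.0, -0.0]
width: -0.0
gripper_force: 0.3
clock: 4.27
eef_pos: [553.6, 77.0, 112.2]
tool_rot: [-3.141, -0.001, -0.048]
force: [-0.5, -1.6, -0.6]
width: 0.1
gripper_force: 0.4
top blue 242 centre [622.  253.3] ztop 130.3 size [60.2 15.8] dir deg 89.3
top red 180 centre [606.4 -65.9] ztop 130.7 size [58.  15.9] dir deg 88.8
wrist yellow 6307 centre [575.3  82.9] ztop 128.6 size [21.1 60.9] dir deg 123.5
wrist red 1313 centre [607.7 -36.9] ztop 127.7 size [18.7 10.6] dir deg 12.0
```

```bash
python3 -m handwheel '[{"delta_pos":[0.7,0.7,0],"yaw":0},{"delta_pos":[0.8,0.6,0],"yaw":0},{"delta_pos":[0.9,0.4,0],"yaw":0},{"delta_pos":[0.9,0.3,0],"yaw":0},{"delta_pos":[0.5,0,0],"yaw":0},{"delta_pos":[0,0,0],"yaw":0}]'
python3 -m handwheel '[{"delta_pos":[0.2,0,0],"yaw":0},{"delta_pos":[0.2,0,0],"yaw":0},{"delta_pos":[0,0,0],"yaw":0}]'
python3 - <<'E'
from h import *
sleeves('top'); sleeves('wrist')
E
```

```text
clock: 4.87
eef_pos: [591.3, 95.6, 111.3]
tool_rot: [-3.141, 0.0, -0.05]
force: [-1.6, -1.8, 0.4]
width: -0.0
gripper_force: 0.6
clock: 5.12
eef_pos: [594.7, 95.9, 111.3]
tool_rot: [-3.141, 0.001, -0.05]
force: [-3.4, 0.4, 1.6]
width: -0.3
gripper_force: 1.4
top blue 243 centre [622.2 253.8] ztop 130.2 size [59.7 15.8] dir deg 89.0
top red 179 centre [606.8 -65.9] ztop 130.7 size [57.9 15.3] dir deg 89.2
wrist yellow 6388 centre [612.8  94.3] ztop 128.6 size [63.7 23. ] dir deg 88.4
wrist blue 255 centre [621.2 224.5] ztop 124.3 size [ 3.5 14.3] dir deg 177.1
```

```bash
for i in 1 2 3; do python3 -m handwheel '[{"delta_pos":[0.1,0,0],"yaw":0},{"delta_pos":[0.1,0,0],"yaw":0},{"delta_pos":[0,0,0],"yaw":0}]' | egrep 'eef|^force'; done
```

```text
eef_pos: [596.3, 96.1, 111.3]
force: [-3.8, 1.1, 3.2]
eef_pos: [596.3, 96.0, 111.2]
force: [-8.5, 1.7, 6.0]
eef_pos: [596.4, 96.1, 111.1]
force: [-13.2, 1.8, 9.2]
```

Yellow is at its stop: the position no longer changes while the force rises. Next I back off, rise, and go to the +x side of the blue lever.

```bash
python3 -m handwheel '[{"delta_pos":[-1,0,0],"yaw":0},{"delta_pos":[-1.5,0,0],"yaw":0},{"delta_pos":[-1,0,1],"yaw":0},{"delta_pos":[0,0,3],"yaw":0},{"delta_pos":[0,0,3],"yaw":0},{"delta_pos":[1.5,2.4,0],"yaw":0},{"delta_pos":[1.5,2.4,0],"yaw":0},{"delta_pos":[1.5,2.4,0],"yaw":0},{"delta_pos":[1.5,2.4,0],"yaw":0},{"delta_pos":[1.5,2.4,0],"yaw":0}]'
python3 -m handwheel '[{"delta_pos":[1.5,2.4,0],"yaw":0},{"delta_pos":[0.6,2.4,0],"yaw":0},{"delta_pos":[0,0,0],"yaw":0},{"delta_pos":[0,0,0],"yaw":0}]'
python3 - <<'E'
from h import *
sleeves('top'); im=sleeves('wrist'); cv2.imwrite('pics/w2.png',im['color'][...,::-1])
im=get_image('scene'); cv2.imwrite('pics/s2.png',cv2.resize(im['color'][130:330,150:500,::-1],None,fx=2,fy=2))
E
```

```text
clock: 6.8
eef_pos: [643.4, 216.6, 182.2]
tool_rot: [-3.141, -0.004, -0.051]
force: [0.5, 0.2, -0.3]
width: -0.2
gripper_force: 0.0
clock: 7.13
eef_pos: [662.9, 265.6, 181.1]
tool_rot: [-3.14, -0.002, -0.047]
force: [-0.3, 0.2, -0.3]
width: -0.0
gripper_force: 0.0
top yellow 236 centre [616.   93.5] ztop 130.3 size [58.7 16.8] dir deg 85.6
top blue 242 centre [622.4 254.1] ztop 130.4 size [60.8 16.2] dir deg 88.0
top red 235 centre [607.  -65.9] ztop 130.2 size [57.9 15.9] dir deg 88.7
wrist yellow 2550 centre [616.8  96.1] ztop 128.6 size [62.  18.2] dir deg 87.4
wrist blue 641 centre [623. 233.] ztop 128.5 size [19.2 18.3] dir deg 6.6
```

View pics/w2.png

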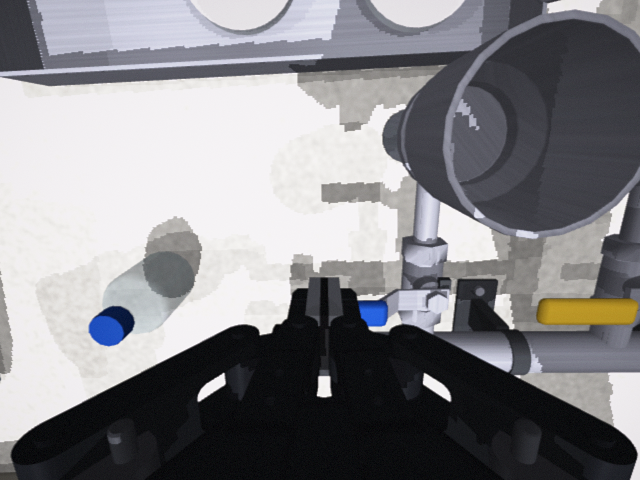

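View pics/s2.png

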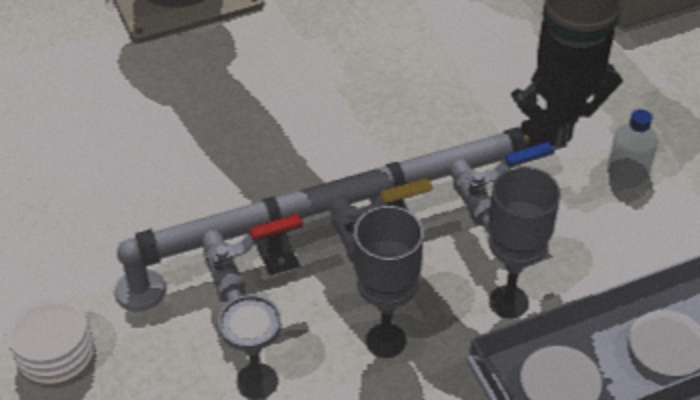

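The wrist view shows yellow square across its pipe at (587,312), and the fingers stand at +x of the blue lever at (370,313) with the bottle well clear. The scene crop agrees: yellow shut at (407,190), cups and red unmoved. Next I lower the tool and push blue.

```bash
python3 -m handwheel '[{"delta_pos":[0,0,-2.5],"yaw":0},{"delta_pos":[0,0,-2.5],"yaw":0},{"delta_pos":[0,0,-2],"yaw":0},{"delta_pos":[0,0,0],"yaw":0},{"delta_pos":[-1,0,0],"yaw":0},{"delta_pos":[-1,0,0],"yaw":0},{"delta_pos":[-1,0,0],"yaw":0},{"delta_pos":[-1,0,0],"yaw":0},{"delta_pos":[0,0,0],"yaw":0}]'
python3 -m handwheel '[{"delta_pos":[-0.9,-0.1,0],"yaw":0},{"delta_pos":[-0.9,-0.2,0],"yaw":0},{"delta_pos":[-0.9,-0.3,0],"yaw":0},{"delta_pos":[-0.8,-0.4,0],"yaw":0},{"delta_pos":[-0.8,-0.5,0],"yaw":0},{"delta_pos":[-0.7,-0.6,0],"yaw":0},{"delta_pos":[0,0,0],"yaw":0}]'
python3 - <<'E'
from h import *
sleeves('top'); sleeves('wrist')
E
```

```text
clock: 8.03
eef_pos: [623.0, 262.4, 113.2]
tool_rot: [-3.141, -0.004, -0.051]
force: [1.2, -0.8, -0.6]
width: -0.1
gripper_force: 0.6
clock: 8.62
eef_pos: [574.9, 241.5, 113.8]
tool_rot: [-3.14, -0.006, -0.052]
force: [1.7, 1.1, 1.8]
width: -0.1
gripper_force: 1.1
top yellow 234 centre [616.2  93.2] ztop 130.6 size [58.5 16.9] dir deg 86.8
top blue 150 centre [552.8 225.2] ztop 130.3 size [16.9 38.8] dir deg 150.3
top red 235 centre [606.8 -65.9] ztop 130.4 size [57.8 15.7] dir deg 88.8
wrist yellow 1067 centre [617.1 123.6] ztop 127.1 size [18.2  8.6] dir deg 10.4
wrist blue 2569 centre [563.9 221.1] ztop 128.5 size [17.3 59.6] dir deg 150.5
```

```bash
python3 -m handwheel '[{"delta_pos":[-0.7,-0.6,0],"yaw":0},{"delta_pos":[-0.7,-0.7,0],"yaw":0},{"delta_pos":[-0.6,-0.7,0],"yaw":0},{"delta_pos":[-0.3,-0.5,0],"yaw":0},{"delta_pos":[0,-0.2,0],"yaw":0},{"delta_pos":[0,0,0],"yaw":0}]'
for i in 1 2; do python3 -m handwheel '[{"delta_pos":[0,-0.1,0],"yaw":0},{"delta_pos":[0,-0.1,0],"yaw":0},{"delta_pos":[0,0,0],"yaw":0}]' | egrep 'eef|^force'; done
python3 - <<'E'
from h import *
sleeves('wrist')
E
```

```text
clock: 9.22
eef_pos: [548.9, 215.4, 111.6]
tool_rot: [-3.141, 0.001, -0.051]
force: [1.2, 1.6, -0.2]
width: -0.2
gripper_force: 0.8
eef_pos: [548.5, 214.0, 111.2]
force: [-0.7, 4.3, 3.2]
eef_pos: [548.5, 213.8, 111.3]
force: [-0.7, 7.5, 2.0]
wrist yellow 4221 centre [617.1 111.2] ztop 128.5 size [31.9 17.9] dir deg 87.4
wrist blue 4280 centre [562.2 190.9] ztop 128.6 size [18.  45.6] dir deg 176.1
```

```bash
for i in 1 2; do python3 -m handwheel '[{"delta_pos":[0,-0.1,0],"yaw":0},{"delta_pos":[0,-0.1,0],"yaw":0},{"delta_pos":[0,0,0],"yaw":0},{"delta_pos":[0,0,0],"yaw":0}]' | egrep 'eef|^force'; done
python3 -m handwheel '[{"delta_pos":[0,1,0],"yaw":0},{"delta_pos":[0,1.5,0],"yaw":0},{"delta_pos":[0,0.8,2],"yaw":0},{"delta_pos":[0,0,3],"yaw":0},{"delta_pos":[-2,0,3.5],"yaw":0},{"delta_pos":[-3,0,3],"yaw":0},{"delta_pos":[-3,0,0],"yaw":0},{"delta_pos":[0,0,0],"yaw":0},{"delta_pos":[0,0,0],"yaw":0}]'
python3 - <<'E'
from h import *
im=sleeves('top');cv2.imwrite('pics/t3.png',im['color'][100:340,60:560,::-1])
for k in ['media_bottle','dishes','yellow_cup','blue_cup']:
    print(k,[(round(b['score'],2),np.round(b['rect'])) for b in models.boxes_of(im,k)[:2]])
sleeves('wrist')
E
```

```text
eef_pos: [548.5, 213.8, 111.3]
force: [-0.1, 10.2, 1.1]
eef_pos: [548.5, 213.7, 111.4]
force: [-0.8, 13.2, 0.1]
clock: 11.18
eef_pos: [467.9, 240.1, 225.9]
tool_rot: [3.14, 0.001, -0.049]
force: [0.8, 0.4, -0.6]
width: 0.2
gripper_force: 0.0
top yellow 236 centre [616.3  94.1] ztop 130.4 size [60.  17.1] dir deg 86.6
top blue 234 centre [554.9 189.6] ztop 130.1 size [16.8 59. ] dir deg 176.4
top red 234 centre [606.9 -66. ] ztop 130.4 size [58.  15.5] dir deg 88.7
media_bottle [(0.17, array([262., 231., 314., 240.]))]
dishes []
yellow_cup [(0.87, array([290., 150., 331., 197.]))]
blue_cup [(0.81, array([205., 147., 250., 197.]))]
wrist yellow 1403 centre [610.4  96.1] ztop 128.1 size [61.7  7.4] dir deg 86.6
wrist blue 2476 centre [553.6 190.9] ztop 128.6 size [18.3 61.2] dir deg 177.7
```

View pics/t3.png

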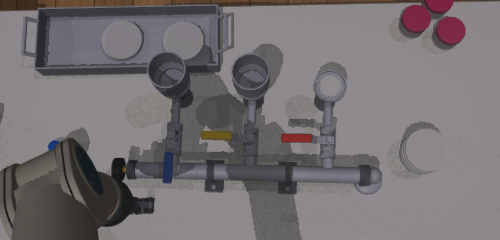

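The top crop shows blue lying along its pipe at (167,167), yellow shut at (216,135) and red shut at (297,138). The cups and dishes are in place, the bottle cap still shows at (55,146), and the gripper is clear. I'm handing in the job.

```bash
python3 -c "
from cell import ctrl; print(ctrl.finish_job())"
```

```text
the job is handed in; nothing more can be done
None
```

Job handed in at about 11 s of the 54 s: yellow was pushed to its shut stop, then blue to its open stop; in the last picture red is still shut and the cups and dishes are in place, with the bottle mostly hidden by the arm; the hand-in gave no verdict.

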